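Unlatch the drying cage and hold its gate open

ROBOT

A 6-joint arm with a two-finger parallel gripper is mounted at the origin on the work surface. World frame = base frame: x ahead of the robot, y to its left, z up, the work surface at z = 0. Lengths are in m, angles in rad, forces in N, time in s.
With the tool pointing down it reaches from about 0.35 to 0.875 m from the base axis. Payload 4.2 kg.
Tool frame: the origin (TCP) lies midway between the tips of the shut fingers; the grasp point (between the pads) lies 19 mm behind it; z points along the fingers, y is the direction in which the jaws open and shut (so a half turn about z gives the same grasp; the last joint's range is limited). The gripper opens to 85 mm and grips with 20 to 120 N. Pads are 22 mm wide; open, the fingers measure 114 mm over their backs; the gripper's body (76 mm by 85 mm) begins 54 mm behind the grasp point. The pads swing forward as they close: fully open they stand 13 mm farther back than shut.
Start: joints at [1.529, 0.385, 0.008, 0, -1.194, -0.259], TCP at [0.185, 0.597, 0.231] pointing down, gripper open.
Joint ranges: [-3.14, 3.14], [-1.21, 2.06], [-1.07, 1.41], [-3.16, 2.05], [-2.99, -0.16], [-3.1, 3.1]. Speed limits (rad/s): [2.79, 2.79, 3.14, 3.14, 3.14, 3.14].

INTERFACE

Orientations are given as a unit quaternion [w, x, y, z].
In Python, from rig import observe, capture, camera_params, hand_in, search_frame gives the robot as it stands.
- The arm moves only by the tool send_rows, never from a script. Its argument "series" is a list of rows, each a list of 7 numbers: the shift along the tool's x, y, z in units of 20 mm (1.0 is 20 mm), then the turn, a rotation vector about the tool's x, y, z in units of 6 degrees (1.0 is 6 degrees), then the opening, from 0 (shut) to 1 (fully open). In form: [[dx, dy, dz, rx, ry, rz, fingers], ...]. A call has 1 to 10 rows; each row shifts and turns the commanded pose from where the row before left it, along the tool's axes as they then stand; what a row does not reach is not made up. A row lasts 1/12 s, in which the tool goes at most 41.7 mm and 7.16 degrees, less where a joint would pass 70% of its speed; a pose out of reach is approached as far as the arm can. A call with a number of a shift or a turn outside -1 to 1 is refused whole. A call with a gripper value outside its range is refused whole. The fingers move at their own pace and stop on an object; the grip force is fixed at half the most. Time passes only in rows, so rows that do not move let the fingers close. It gives the time, the measured TCP pose, the force and the opening at its end, in the units of the state.
- observe(): the state, without advancing time (a new reading comes with each control period).
- capture(name): name is "side" or "top"; returns the picture (480x640x3 uint8, red, green, blue); there is no depth.
- camera_params(name): a dict with "fx", "fy", "cx", "cy" (pixels), "world_to_cam" (4x4, takes a point from world to camera coordinates). Camera axes: x right, y down, z forward; pixel columns grow to the right and rows downward; lengths in m; the calibration is good to about 2 mm. A picture is of the moment at which its call begins. camera_params takes no time and is no camera call.
- hand_in(): hands the job in, once; it reports no verdict.
Trained networks look in the newest picture that a camera, given by its name, has taken for a name from the list of things; names that differ only in an ending like _2 or _b are one class to them, and where a whole thing is asked for, a point or a joint stands for the part that bears it (a point fixed in the world has none). Each returns a list of dicts, best first, with "p" (0 to 1); they miss things now and then, are a little off and sometimes report something else, mostly with a low value. They report only what shows in the picture. A call takes as long as a camera call.
- search_frame(camera, target): "bbox" ([left, top, right, bottom] in pixels, round what is visible of it).
The state is a dict: "time": time; "q": joint angles; "qvel": joint speeds; "joint_torque": joint torques, N m; "tcp_pos": TCP position; "tcp_rot": TCP orientation; "ft_force": force on the tool from outside, world axes, zero at the start; "torque": the same for the moment, N m; "width": opening from 0.0 (shut) to 1.0 (fully open).
Only numpy, scipy, OpenCV 4.12 (cv2) and the standard library are available. Lean on these libraries where they do the work, as an engineer would, in place of code of your own. Each camera call takes 0.05 s, during which the arm holds its last target.

TASK

The clay figures in the small wire drying cage are ready to be taken out. Squeeze its two catches on top so that they stay lifted, the one with the broad tab first and then the one with the narrow tab, swing the spring-closed gate outwards by its wooden pull past its click, and keep hold of it at about a quarter turn open or wider, so that a workmate can reach in: the job finishes while you are still holding it there. Do not knock over or shove any of the figures or the other things on the bench.

Things in the scene. Friction and masses are not known exactly. Their poses are not given: they have to be found in the camera images.
- cage: Drying cage, fixed: plywood base 240 x 270 mm, wire sides, open top, 140 mm high. Origin on the table, middle of its front plane; +x into the cage (away from the robot), +y to the hinge side, z up. On its 50 mm deep steel header (top at 140 mm) stand both catches at y +62 and -8 mm, either way round. In front lies a 12 mm sill plate with a small ridge.
- swing (a joint): Opening of the gate, rad: 0 shut; the free end swings towards the robot (clockwise from above), stop at 1.9. A spring closes it (0.15 Nm shut, 0.35 at 1.7 rad; damped, 0.3 Nm s). A sprung pin under it clicks over the sill's ridge at about 0.7 to 0.9 rad (about 0.6 Nm more); let go beyond, it falls back to about 0.9 rad. Hooked shut by each unsqueezed catch.
- gate: Wire gate with steel frame, 200 mm wide, 24 to 160 mm above the table, top rail 16 mm thick. Origin on the hinge axis at table height; the gate runs along its own -y axis and its own -x side is the outside; it turns with the gate. Shut, it stands just in front of the cage's front plane (hinge axis at cage x -12, y +100 mm).
- gate_hinge (a point): Point on the gate's hinge axis (vertical), 160 mm above the table; turns with the gate.
- pull_top (a point): Centre of the top of the gate's pull: an upright round wooden post, 16 mm in diameter, 55 mm high, standing on the top rail 165 mm from the hinge axis; its top is 215 mm above the table. It may turn in the grip.
- broad_catch (a joint): The broad catch's lever angle, rad: 0 = hooked over the gate (starts 0 to 0.05), 0.40 = its stop; the hook clears the gate from 0.30. Pivot along the cage's y axis; squeezing tilts the lever's upright tail towards its fixed tab (cage +x) and lifts the hook. Stiff (about 3.5 N at the grip), stays where left. Fully squeezed the nose's end rises 15 mm: keep fingertips 24 mm or more above the pivot.
- narrow_catch (a joint): The narrow catch's lever angle, rad: 0 = hooked over the gate (starts 0 to 0.05), 0.40 = its stop; the hook clears the gate from 0.30. Pivot along the cage's y axis; squeezing tilts the lever's upright tail towards its fixed tab (cage +x) and lifts the hook. Stiff (about 3.5 N at the grip), stays where left. Fully squeezed the nose's end rises 15 mm: keep fingertips 24 mm or more above the pivot.
- broad_lever: Steel lever of the broad catch. Origin on its pivot, 148 mm above the table; axes as the cage's at joint 0, turning with it. Tail: plate 40 mm wide (y), 6 thick, 14 to 70 mm from the pivot, leaning 0.2 rad to cage -x at joint 0, 0.2 rad to +x at 0.40. Nose: reaches 39 mm to -x, 14 to 20 mm above the pivot. Grip 46 mm above the pivot, closing along cage x.
- narrow_lever: Steel lever of the narrow catch. Origin on its pivot, 148 mm above the table; axes as the cage's at joint 0, turning with it. Tail: plate 16 mm wide (y), 6 thick, 14 to 70 mm from the pivot, leaning 0.2 rad to cage -x at joint 0, 0.2 rad to +x at 0.40. Nose: reaches 39 mm to -x, 14 to 20 mm above the pivot. Grip 46 mm above the pivot, closing along cage x.
- broad_tab: Fixed upright tab of the broad catch: steel plate 40 mm wide (y), 6 thick, top 218 mm above the table, mid-plane 39 mm to +x of this origin, outer face 32 mm to +x of the lever's pivot. Origin 140 mm above the table in the cage's front plane, axes as the cage's. Over lever and tab at the grip: 44 mm, 26 squeezed.
- narrow_tab: Fixed upright tab of the narrow catch: steel plate 16 mm wide (y), 6 thick, top 218 mm above the table, mid-plane 39 mm to +x of this origin, outer face 32 mm to +x of the lever's pivot. Origin 140 mm above the table in the cage's front plane, axes as the cage's. Over lever and tab at the grip: 44 mm, 26 squeezed.
- fig_a: Clay figure 113 mm tall on a 36 x 34 mm foot, standing in the cage; origin under its foot, z up. To stay upright and in place.
- fig_b: Clay figure 113 mm tall on a 36 x 34 mm foot, standing in the cage; origin under its foot, z up. To stay upright and in place.
- fig_c: Clay figure 113 mm tall on a 36 x 34 mm foot, standing in the cage; origin under its foot, z up. To stay upright and in place.
- dark_figure: Dark figure, 113 mm tall on a 36 x 34 mm foot, standing in front of the cage; loose bystander, origin at its underside. To be left where it is.
- mug: White mug, 80 mm across, 85 mm high; loose bystander, origin at its underside. To be left where it is.
- jar: Amber jar with a lid, 64 mm across, 110 mm high; loose bystander, origin at its underside. To be left where it is.
- mould: Plaster mould half, 90 x 130 x 35 mm; loose bystander, origin at its underside. To be left where it is.
- scraper: Scraper lying flat, 180 mm long; loose bystander, origin at its underside. To be left where it is.

How it is judged:
By the outcome, as a careful person would: the job done as asked, in the order asked, and still so for the second after the job is handed in, while the arm keeps its last pose, push and grip.
It also fails if it takes over 54 s, if anything falls off the work surface, if the arm or the gripper's body presses on something with over 40 N, if the wrist force passes 120 N, or if a joint passes its speed limit or range.

## Working session

There is one attempt and no reset: what is moved stays moved. The work goes in short steps, Python scripts to look and compute and a tool call to move; the robot and the scene stay as the last step left them, time stands still between calls to the robot, and variables do not carry over. Pictures are saved under pics/ and viewed, and the job is handed in when it is done.

Besides the shell and the picture viewer there is one more tool, called after "Request:" as name([rows], argument=value, ...), one row to a line, values as JSON. send_rows: Moves the arm, as the interface text tells. Shifts and turns lie within -1 to 1; 1 stands for 20 mm of shift or 6 degrees of turn. Its arguments: {"type":"object","properties":{"series":{"type":"array","items":{"type":"array","items":{"type":"number","minimum":-1,"maximum":1}}}},"required":["series"]}

```bash
ls; mkdir -p pics; python3 - <<'E'
from rig import *
import cv2,json
for n in ["side","top"]:
    im=capture(n); cv2.imwrite(f"pics/{n}0.png",im[:,:,::-1])
    p=camera_params(n); print(n,p)
    for t in ["cage","gate","pull_top","gate_hinge","broad_lever","narrow_lever","broad_tab","narrow_tab","dark_figure","mug","jar","mould","scraper","fig_a"]:
        r=search_frame(n,t); print(t,[(x["bbox"],round(x["p"],2)) for x in r[:4]])
s=observe();print(s)
E
```

```text
pics
side {'fx': 588.4304508480875, 'fy': 588.4304508480875, 'cx': 326.10065922104786, 'cy': 240.41964610748406, 'world_to_cam': array([[ 0.99809687, -0.05933149, -0.01680522, -0.57958973],
       [-0.05362966, -0.70065706, -0.71147983,  0.19502029],
       [ 0.03043846,  0.71102704, -0.70250555,  1.33062124],
       [ 0.        ,  0.        ,  0.        ,  1.        ]])}
cage [([292.4, 206.4, 474.0, 350.7], 0.65)]
gate [([334.3, 226.4, 362.7, 331.5], 0.93)]
pull_top [([331.8, 231.7, 361.0, 336.1], 0.57)]
gate_hinge [([337.0, 229.0, 358.7, 332.5], 0.77)]
broad_lever [([336.2, 231.1, 362.8, 267.8], 0.77)]
narrow_lever [([330.0, 229.7, 350.7, 243.4], 0.8)]
broad_tab [([367.6, 231.8, 372.4, 268.8], 0.58)]
narrow_tab [([357.1, 217.0, 362.3, 236.0], 0.47), ([334.7, 349.7, 391.6, 407.9], 0.41)]
dark_figure [([305.5, 335.2, 327.9, 380.4], 0.62)]
mug [([332.2, 350.4, 392.8, 406.5], 0.6)]
jar [([331.5, 196.0, 358.1, 227.8], 0.74)]
mould [([249.8, 201.6, 300.5, 247.0], 0.83)]
scraper [([334.3, 225.5, 362.6, 332.5], 0.61), ([233.1, 364.1, 304.5, 435.3], 0.57)]
fig_a [([407.7, 253.2, 427.3, 293.
[... 1456 characters left out ...]
[305.2, 148.1, 318.4, 179.7], 0.57)]
{'time': 1.5, 'q': array([ 1.52861398e+00,  3.84679351e-01,  7.86631670e-03,  7.10579783e-06,
       -1.19401047e+00, -2.58590808e-01]), 'qvel': array([ 0.00075164,  0.00118152,  0.00077004,  0.00137097,  0.00055806,
       -0.00059758]), 'joint_torque': array([ 6.25068369e-04, -3.92083275e+01,  1.88613635e+01,  4.19042766e+00,
       -3.43584061e-04,  4.69285325e-06]), 'tcp_pos': array([0.18513821, 0.59690889, 0.2313124 ]), 'tcp_rot': array([ 1.31527280e-05,  9.88713430e-01, -1.49819065e-01,  4.75184837e-06]), 'ft_force': array([-0.12012665,  0.14153217,  0.24256212]), 'torque': array([-0.00057934, -0.01624805,  0.00106566]), 'width': 0.9989369955208647}
```

```bash
python3 - <<'E'
import cv2
a=cv2.imread("pics/side0.png")[180:430,220:490]; cv2.imwrite("pics/s1.png",cv2.resize(a,None,fx=2.4,fy=2.4,interpolation=2))
a=cv2.imread("pics/top0.png")[100:340,180:470]; cv2.imwrite("pics/t1.png",cv2.resize(a,None,fx=2.4,fy=2.4,interpolation=2))
E
```

```text
(no output)
```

View pics/s1.png

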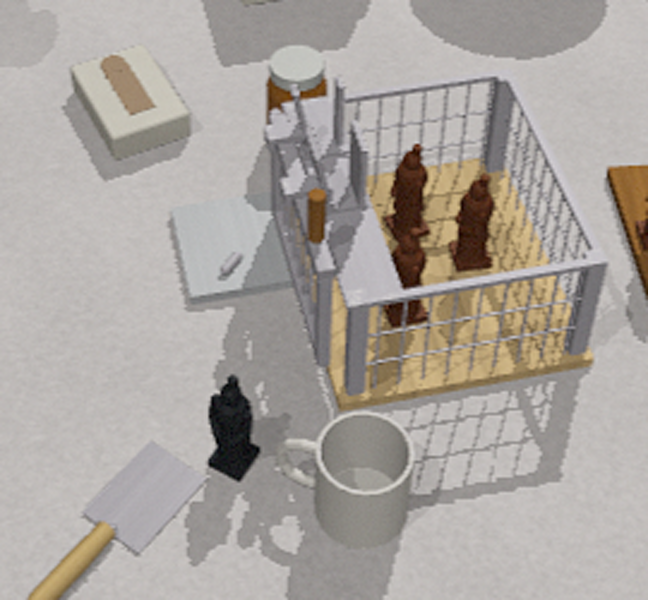

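View pics/t1.png

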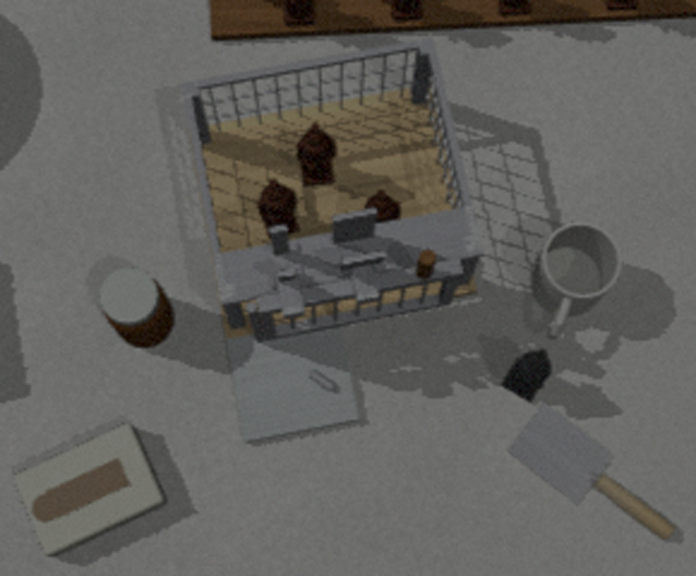

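View pics/side0.png

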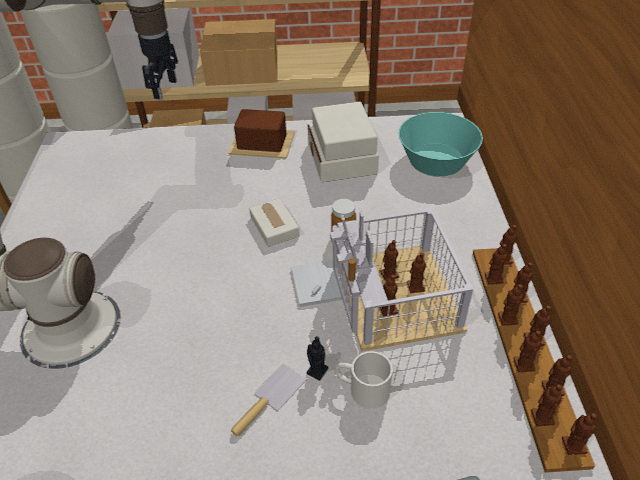

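```bash
python3 - <<'E'
import cv2
a=cv2.imread("pics/side0.png")[195:350,320:480]; cv2.imwrite("pics/s2.png",cv2.resize(a,None,fx=5,fy=3.8709,interpolation=2))
a=cv2.imread("pics/side0.png")[205:325,320:420]; cv2.imwrite("pics/s3.png",cv2.resize(a,None,fx=5,fy=5,interpolation=2))
a=cv2.imread("pics/top0.png")[180:260,270:400]; a=cv2.convertScaleAbs(a,alpha=1.6);cv2.imwrite("pics/t2.png",cv2.resize(a,None,fx=6,fy=6,interpolation=2))
E
```

```text
(no output)
```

View pics/s3.png

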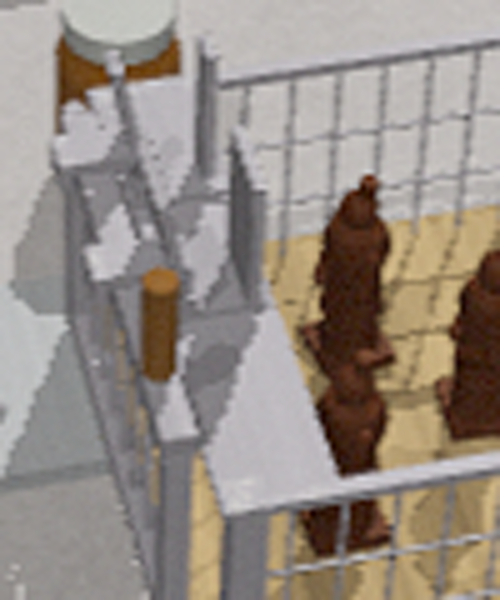

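View pics/t2.png

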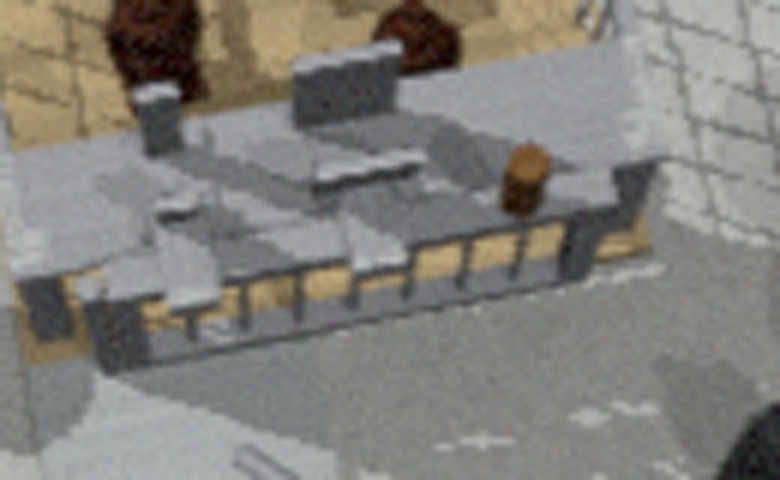

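```bash
cat > h.py <<'E'
import numpy as np, cv2
from rig import *
from scipy.optimize import least_squares
def proj(n,P):
    c=camera_params(n); W=c["world_to_cam"]; p=np.atleast_2d(P)@W[:3,:3].T+W[:3,3]
    return np.c_[c["fx"]*p[:,0]/p[:,2]+c["cx"],c["fy"]*p[:,1]/p[:,2]+c["cy"]]
def c2w(X,P):
    P=np.atleast_2d(P).astype(float); c,s=np.cos(X[2]),np.sin(X[2])
    return np.c_[X[0]+c*P[:,0]-s*P[:,1],X[1]+s*P[:,0]+c*P[:,1],P[:,2]]
E
python3 - <<'E'
from h import *
T=lambda u,v:(270+u/6,180+v/6); S=lambda u,v:(320+u/5,205+v/5)
O=[("top",(-.012,-.065,.215),T(529,160)),("top",(.039,-.008,.218),T(348,57)),("top",(.039,.062,.218),T(158,93)),("top",(-.004,-.008,.217),T(369,170)),("top",(-.004,.062,.217),T(180,212)),
("side",(-.012,-.065,.215),S(162,278)),("side",(.039,-.008,.218),S(250,162)),("side",(.039,.062,.218),S(208,48)),("side",(-.004,.062,.217),S(117,68))]
def f(X): return np.concatenate([proj(n,c2w(X,P))[0]-o for n,P,o in O])
r=least_squares(f,[.63,0,0.15],loss="soft_l1"); print(r.x); print(f(r.x).reshape(-1,2).round(1))
X=r.x; np.save("X.npy",X)
for n in ["side","top"]:
    im=cv2.imread(f"pics/{n}0.png"); im=cv2.resize(im,None,fx=4,fy=4,interpolation=2)
    def L(P,col):
        q=(proj(n,c2w(X,P))*4+1.5).round().astype(np.int32); cv2.polylines(im,[q],True,col,1)
    L([(0,-.135,.14),(0,.135,.14),(.05,.135,.14),(.05,-.135,.14)],(0,0,255))
    L([(0,-.135,.0),(0,.135,.0),(.24,.135,.0),(.24,-.135,.0)],(0,255,0))
    for y,w in ((-.008,.02),(.062,.008)):
        L([(.036,y-w,.218),(.036,y+w,.218),(.042,y+w,.218),(.042,y-w,.218)],(255,0,0))
        L([(-.007,y-w,.217),(-.007,y+w,.217),(-.001,y+w,.217),(-.001,y-w,.217)],(255,0,255))
    L([(-.012,.1,.16),(-.012,-.1,.16)],(0,255,255)); L([(-.012,-.065,.16),(-.012,-.065,.215)],(0,255,255))
    x0,y0=(1240,780) if n=="side" else (1000,440)
    cv2.imwrite(f"pics/{n}_ov.png",im[y0:y0+600,x0:x0+700])
# others on table
def ray(n,u,v,z):
    c=camera_params(n);W=c["world_to_cam"];R=W[:3,:3];C=-R.T@W[:3,3];d=R.T@np.array([(u-c["cx"])/c["fx"],(v-c["cy"])/c["fy"],1]);return C+d*(z-C[2])/d[2]
print("jar lid",ray("top",180+130/2.4,100+295/2.4,.11),ray("side",220+297/2.4,180+68/2.4,.11))
print("mug rim",ray("top",180+580/2.4,100+262/2.4,.085))
print("dark foot",ray("side",220+237/2.4,180+455/2.4,0),"head",ray("side",220+231/2.4,180+380/2.4,.113),ray("top",180+541/2.4,100+353/2.4,.113))
for P in [(-.012,.1,.16),(-.012,-.065,.215),(.013,-.008,.194),(.013,.062,.194)]: print(P,c2w(X,P)[0].round(4))
E
```

```text
[0.63384782 0.01894422 0.1436178 ]
[[ 0.6 -0.4]
 [ 0.  -1. ]
 [-0.1 -0.9]
 [ 0.5 -0.9]
 [-0.1 -1.7]
 [-1.2  0.6]
 [-1.1 -0.8]
 [-0.9 -0.3]
 [-2.3 -1. ]]
jar lid [0.63565014 0.23742873 0.11      ] [0.63933905 0.22945708 0.11      ]
mug rim [ 0.65232118 -0.21043978  0.085     ]
dark foot [ 0.55612414 -0.15243839  0.        ] head [ 0.55401171 -0.15397134  0.113     ] [ 0.5561927  -0.15775217  0.113     ]
(-0.012, 0.1, 0.16) [0.6077 0.1162 0.16  ]
(-0.012, -0.065, 0.215) [ 0.6313 -0.0471  0.215 ]
(0.013, -0.008, 0.194) [0.6479 0.0129 0.194 ]
(0.013, 0.062, 0.194) [0.6378 0.0822 0.194 ]
```

View pics/side_ov.png

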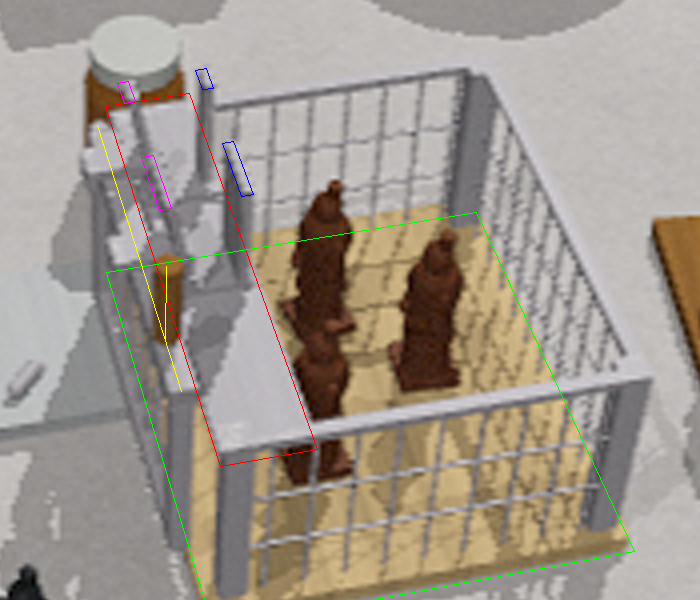

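View pics/top_ov.png

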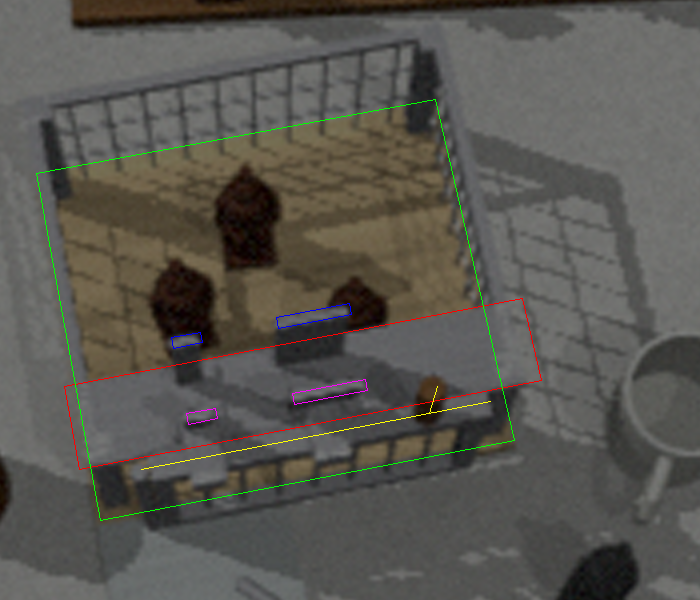

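Request:
send_rows([
  [0, 0, -0.5, 0, 0, 1, 1],
  [0, 0, -0.5, 0, 0, 1, 1],
  [0, 0, -0.5, 0, 0, 1, 1],
  [0, 0, -0.5, 0, 0, 1, 1],
  [0, 0, -0.5, 0, 0, 1, 1],
  [0, 0, -0.5, 0, 0, 1, 1],
  [0, 0, -0.5, 0, 0, 1, 1],
  [0, 0, -0.5, 0, 0, 1, 1],
  [0, 0, 0, 0, 0, 1, 1],
  [0, 0, 0, 0, 0, 1, 1],
])

```text
time: 2.33
tcp_pos: [0.1852, 0.5972, 0.3123]
tcp_rot: [-0.001, 0.78, -0.626, -0.001]
ft_force: [-0.4, 0.1, -0.3]
width: 0.997
```

```bash
cat >> h.py <<'E'
from scipy.spatial.transform import Rotation as Ro
def togo(P,dyaw=0,X=None):
    "units of shift in tool axes to bring TCP to cage point P (m); turn units to make tool y = -cage x minus dyaw(cw)"
    X=np.load("X.npy") if X is None else X
    s=observe(); R=Ro.from_quat(s["tcp_rot"],scalar_first=True)
    w=c2w(X,P)[0]; d=R.inv().apply(w-s["tcp_pos"])/.02
    a=X[2]-np.pi-dyaw; ax=a+np.pi/2
    Rt=Ro.from_matrix(np.c_[[np.cos(ax),np.sin(ax),0],[np.cos(a),np.sin(a),0],[0,0,-1]])
    rv=(R.inv()*Rt).as_rotvec()/np.radians(6)
    c,q=np.cos(X[2]),np.sin(X[2]); e=s["tcp_pos"]-[X[0],X[1],0]
    print("t",round(s["time"],2),"togo",d.round(2),"turn",rv.round(2),"cage xyz mm",(1e3*np.array([c*e[0]+q*e[1],-q*e[0]+c*e[1],e[2]])).round(1),"F",s["ft_force"].round(1),"w",round(s["width"],3),"q",s["q"].round(2))
E
python3 -c "
from h import *
togo((.024,-.008,.31))"
```

```text
t 2.33 togo [ 33.56 -16.83   0.06] turn [-0.    0.02  0.71] cage xyz mm [-361.3  636.5  312.3] F [-0.4  0.1 -0.3] w 0.997 q [ 1.53  0.34  0.15  0.   -1.37 -1.31]
```

Request:
send_rows([
  [0, 0, 0, 0, 0, 0.71, 1],
  [0.5, -0.3, 0, 0, 0, 0, 1],
  [1, -0.5, 0, 0, 0, 0, 1],
  [1, -0.5, 0, 0, 0, 0, 1],
  [1, -0.5, 0, 0, 0, 0, 1],
  [1, -0.5, 0, 0, 0, 0, 1],
  [1, -0.5, 0, 0, 0, 0, 1],
  [1, -0.5, 0, 0, 0, 0, 1],
  [1, -0.5, 0, 0, 0, 0, 1],
  [1, -0.5, 0, 0, 0, 0, 1],
])

```text
time: 3.17
tcp_pos: [0.2961, 0.4398, 0.3115]
tcp_rot: [-0.0, 0.758, -0.652, 0.0]
ft_force: [-0.0, 0.2, -0.4]
width: 0.995
```

```bash
python3 -c "
from h import *
togo((.024,-.008,.31))"
```

```text
t 3.17 togo [ 23.74 -14.75   0.07] turn [-0.    0.    0.06] cage xyz mm [-274.   464.9  311.5] F [-0.   0.2 -0.4] w 0.995 q [ 1.28  0.17 -0.08  0.   -1.31 -1.13]
```

Request:
send_rows([
  [1, -0.6, 0, 0, 0, 0, 1],
  [1, -0.6, 0, 0, 0, 0, 1],
  [1, -0.6, 0, 0, 0, 0, 1],
  [1, -0.6, 0, 0, 0, 0, 1],
  [1, -0.6, 0, 0, 0, 0, 1],
  [1, -0.6, 0, 0, 0, 0, 1],
  [1, -0.6, 0, 0, 0, 0, 1],
  [1, -0.6, 0, 0, 0, 0, 1],
  [1, -0.6, 0, 0, 0, 0, 1],
  [1, -0.6, 0, 0, 0, 0, 1],
])

```text
time: 4.0
tcp_pos: [0.4441, 0.2597, 0.3115]
tcp_rot: [-0.0, 0.758, -0.652, 0.0]
ft_force: [0.4, -0.0, -0.7]
width: 1.002
```

Request:
send_rows([
  [1, -0.6, 0, 0, 0, 0, 1],
  [1, -0.6, 0, 0, 0, 0, 1],
  [1, -0.6, 0, 0, 0, 0, 1],
  [1, -0.6, 0, 0, 0, 0, 1],
  [1, -0.6, 0, 0, 0, 0, 1],
  [1, -0.6, 0, 0, 0, 0, 1],
  [1, -0.6, 0, 0, 0, 0, 1],
  [1, -0.6, 0, 0, 0, 0, 1],
  [1, -0.6, 0, 0, 0, 0, 1],
  [0, 0, 0, 0, 0, 0, 1],
])

```text
time: 4.83
tcp_pos: [0.5784, 0.0962, 0.3108]
tcp_rot: [0.001, 0.757, -0.654, 0.0]
ft_force: [0.7, 0.8, -0.4]
width: 1.001
```

```bash
python3 -c "
from h import *
togo((.024,-.008,.31))"
```

```text
t 4.83 togo [ 4.63 -3.38  0.04] turn [ 0.01 -0.01  0.03] cage xyz mm [-43.8  84.4 310.8] F [ 0.7  0.8 -0.4] w 1.001 q [ 0.44  0.28  0.05  0.   -1.34 -0.3 ]
```

Request:
send_rows([
  [0.9, -0.7, 0, 0, 0, 0, 1],
  [0.9, -0.7, 0, 0, 0, 0, 1],
  [0.9, -0.7, 0, 0, 0, 0, 1],
  [0.9, -0.7, 0.6, 0, 0, 0, 1],
  [0.9, -0.6, 0.6, 0, 0, 0, 1],
  [0, 0, 0.8, 0, 0, 0, 1],
  [0, 0, 0.8, 0, 0, 0, 1],
  [0, 0, 0.8, 0, 0, 0, 1],
  [0, 0, 0, 0, 0, 0, 1],
  [0, 0, 0, 0, 0, 0, 1],
])

```text
time: 5.67
tcp_pos: [0.657, 0.0202, 0.2388]
tcp_rot: [0.001, 0.758, -0.652, -0.0]
ft_force: [0.5, 0.1, 0.6]
width: 1.0
```

```bash
python3 - <<'E'
from h import *
togo((.024,-.008,.31))
im=capture("side");a=im[150:300,280:480,::-1];cv2.imwrite("pics/s4.png",cv2.resize(a,None,fx=4,fy=4,interpolation=2))
im=capture("top");a=im[150:270,250:410,::-1];cv2.imwrite("pics/t4.png",cv2.resize(a,None,fx=5,fy=5,interpolation=2))
E
```

```text
t 5.67 togo [ 0.3  -0.04 -3.56] turn [ 0.02 -0.    0.06] cage xyz mm [ 23.1  -2.  238.8] F [0.5 0.1 0.6] w 1.0 q [ 0.28  0.44  0.11  0.   -1.24 -0.13]
```

View pics/s4.png

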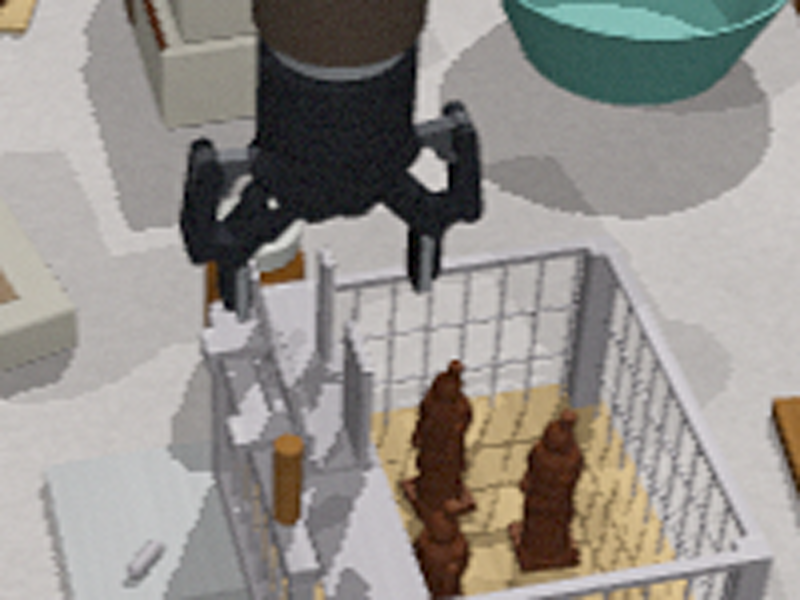

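View pics/t4.png

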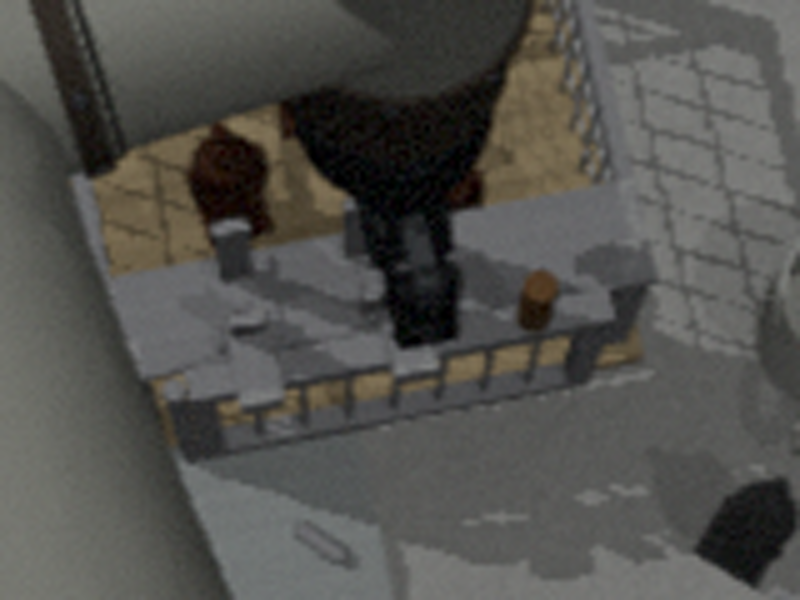

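```bash
python3 - <<'E'
from h import *
X=np.load("X.npy")
for n,(x0,y0,k) in {"side":(280,150,4),"top":(250,150,5)}.items():
  for z in (.252,.30):
    for x in (-.026,.072): print(n,z,x,((proj(n,c2w(X,(x,-.002,z)))[0]-[x0,y0])*k).round())
  print("tab/lever",((proj(n,c2w(X,[(.039,-.008,.218),(-.004,-.008,.217),(-.029,-.008,.165),(-.029,.062,.165)]))-[x0,y0])*k).round())
E
```

```text
side 0.252 -0.026 [229. 310.]
side 0.252 0.072 [418. 280.]
side 0.3 -0.026 [229. 238.]
side 0.3 0.072 [423. 209.]
tab/lever [[356. 346.]
 [274. 361.]
 [227. 438.]
 [200. 348.]]
top 0.252 -0.026 [409. 317.]
top 0.252 0.072 [362.  97.]
top 0.3 -0.026 [412. 286.]
top 0.3 0.072 [363.  56.]
tab/lever [[390. 192.]
 [410. 287.]
 [419. 372.]
 [265. 402.]]
```

```bash
python3 - <<'E'
from h import *
X=np.load("X.npy")
im=capture("top");a=cv2.convertScaleAbs(im[170:240,300:370,::-1],alpha=2);a=cv2.resize(a,None,fx=8,fy=8,interpolation=2)
for P in [(-.026,-.002,.252),(.072,-.002,.252),(.024,-.002,.239)]:
    u=(proj("top",c2w(X,P))[0]-[300,170])*8; cv2.circle(a,tuple(u.astype(int).tolist()),4,(0,0,255),1)
cv2.imwrite("pics/t5.png",a)
E
```

```text
(no output)
```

View pics/t5.png

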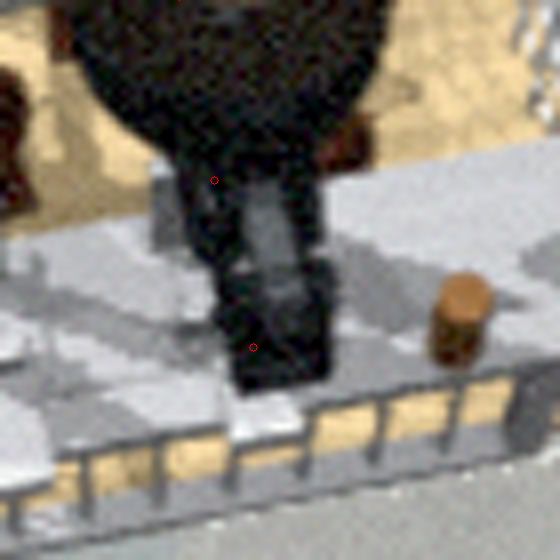

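```bash
python3 - <<'E'
from h import *
X=np.load("X.npy")
s=observe(); R=Ro.from_quat(s["tcp_rot"],scalar_first=True)
for n,(x0,y0,w,h) in {"side":(320,180,75,75),"top":(300,160,75,80)}.items():
    im=capture(n);k=8
    a=cv2.convertScaleAbs(im[y0:y0+h,x0:x0+w,::-1],alpha=1.5 if n=="side" else 2.2, beta=25);a=cv2.resize(a,None,fx=k,fy=k,interpolation=2)
    for sg in (1,-1):
      for z in (-.013,-.05):
        P=[(sx*.011,sg*yy,z) for sx,yy in ((1,.0425),(1,.057),(-1,.057),(-1,.0425))]
        q=(proj(n,R.apply(P)+s["tcp_pos"])-[x0,y0])*k+k/2
        cv2.polylines(a,[q.astype(np.int32)],True,(0,0,255) if z>-.02 else (0,255,0),1)
    cv2.imwrite(f"pics/{n}6.png",a)
E
```

```text
(no output)
```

View pics/side6.png

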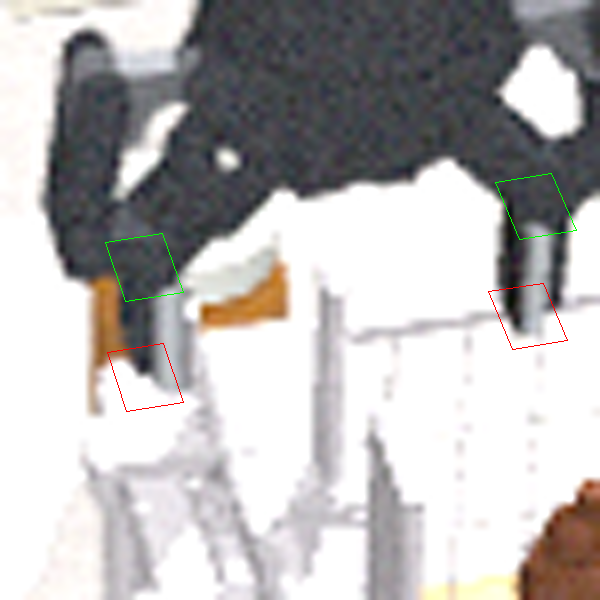

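View pics/top6.png

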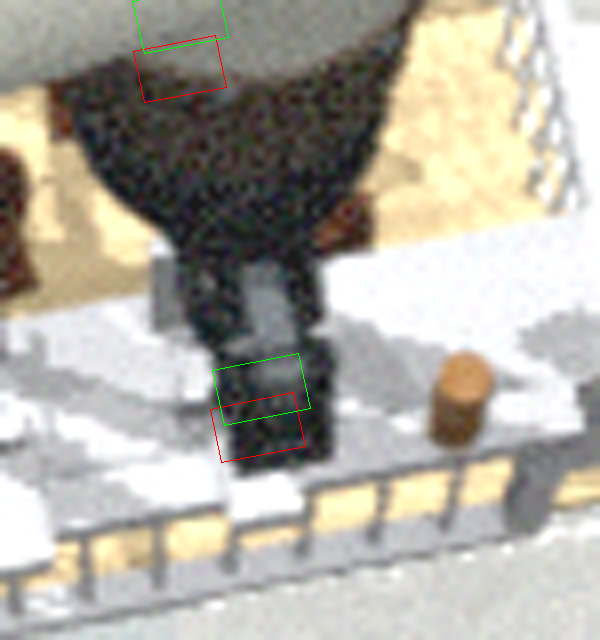

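```bash
python3 - <<'E'
from h import *
X=np.load("X.npy"); X[:2]=c2w(X,(-.002,.004,0))[0][:2]; np.save("X.npy",X); print(X)
togo((.025,-.008,.178))
E
```

```text
[0.63129591 0.02261679 0.1436178 ]
t 5.92 togo [0.11 0.07 3.14] turn [-0.02  0.    0.05] cage xyz mm [ 26.2  -5.8 240.9] F [-0.3  0.9  0.1] w 1.001 q [ 0.28  0.44  0.11  0.   -1.24 -0.13]
```

Request:
send_rows([
  [0.1, 0, 0.5, 0, 0, 0.05, 1],
  [0, 0, 0.5, 0, 0, 0, 1],
  [0, 0, 0.5, 0, 0, 0, 1],
  [0, 0, 0.5, 0, 0, 0, 1],
  [0, 0, 0.5, 0, 0, 0, 1],
  [0, 0, 0.5, 0, 0, 0, 1],
  [0, 0, 0.1, 0, 0, 0, 1],
  [0, 0, 0, 0, 0, 0, 1],
])

```text
time: 6.58
tcp_pos: [0.6574, 0.0184, 0.1758]
tcp_rot: [0.001, 0.756, -0.655, -0.001]
ft_force: [0.3, -0.3, 0.0]
width: 0.999
```

```bash
python3 - <<'E'
from h import *
togo((.029,-.008,.178))
im=capture("side");a=im[170:290,300:460,::-1];cv2.imwrite("pics/s7.png",cv2.resize(a,None,fx=5,fy=5,interpolation=2))
E
```

```text
t 6.58 togo [ 0.   -0.19 -0.11] turn [ 0.02 -0.   -0.  ] cage xyz mm [ 25.2  -7.9 175.8] F [ 0.3 -0.3  0. ] w 0.999 q [ 0.27  0.48  0.02 -0.   -1.11 -0.13]
```

View pics/s7.png

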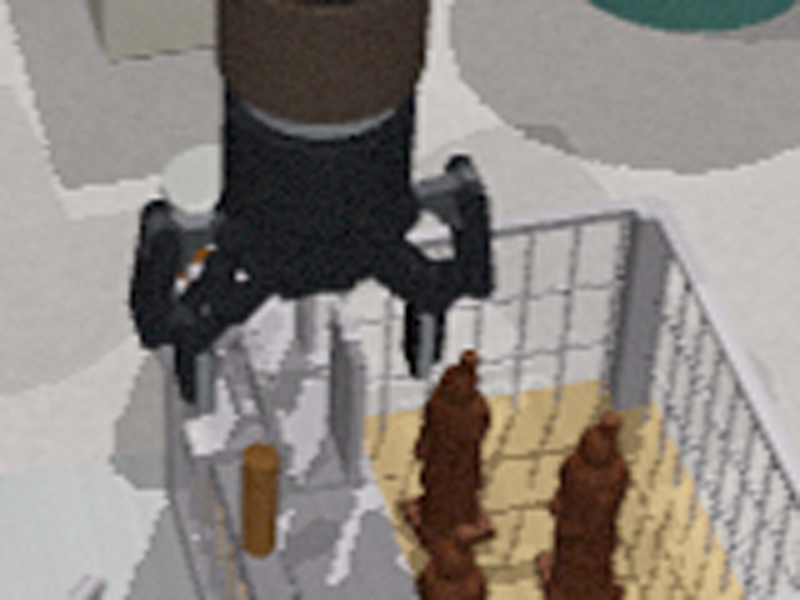

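Request:
send_rows([
  [0, -0.2, 0, 0, 0, 0, 0.7],
  [0, 0, 0, 0, 0, 0, 0.6],
  [0, 0, 0, 0, 0, 0, 0.5],
  [0, 0, 0, 0, 0, 0, 0.5],
])

```text
time: 6.97
tcp_pos: [0.6615, 0.0189, 0.1779]
tcp_rot: [0.0, 0.756, -0.655, -0.0]
ft_force: [-1.7, -0.0, 1.6]
width: 0.504
```

```bash
python3 - <<'E'
from h import *
togo((.029,-.008,.178))
E
```

```text
t 6.97 togo [-0.    0.02 -0.  ] turn [ 0.01 -0.   -0.  ] cage xyz mm [ 29.3  -8.  177.9] F [-1.7 -0.   1.6] w 0.504 q [ 0.27  0.48  0.03  0.   -1.12 -0.13]
```

Request:
send_rows([
  [0, 0, 0, 0, 0, 0, 0.44],
  [0, 0, 0, 0, 0, 0, 0.4],
  [0, 0, 0, 0, 0, 0, 0.37],
  [0, 0, 0, 0, 0, 0, 0.37],
])

```text
time: 7.3
tcp_pos: [0.6609, 0.0187, 0.1779]
tcp_rot: [0.001, 0.756, -0.655, -0.0]
ft_force: [-5.0, -0.0, 4.7]
width: 0.37
```

Request:
send_rows([
  [0, 0, 0, 0, 0, 0, 0.34],
  [0, 0, 0, 0, 0, 0, 0.34],
  [0, 0, 0, 0, 0, 0, 0.34],
])

```text
time: 7.55
tcp_pos: [0.6619, 0.0189, 0.178]
tcp_rot: [-0.0, 0.756, -0.655, 0.0]
ft_force: [-4.4, -1.9, 6.8]
width: 0.338
```

Request:
send_rows([
  [0, 0, 0, 0, 0, 0, 0.31],
  [0, 0, 0, 0, 0, 0, 0.31],
])

```text
time: 7.72
tcp_pos: [0.6627, 0.019, 0.1782]
tcp_rot: [-0.0, 0.756, -0.655, 0.001]
ft_force: [0.1, -0.9, 6.1]
width: 0.317
```

Request:
send_rows([
  [0, 0, 0, 0, 0, 0, 0.28],
  [0, 0, 0, 0, 0, 0, 0.28],
  [0, 0, 0, 0, 0, 0, 0.28],
])

```text
time: 7.97
tcp_pos: [0.6632, 0.0191, 0.1783]
tcp_rot: [-0.001, 0.756, -0.654, 0.001]
ft_force: [3.0, -0.3, 6.6]
width: 0.301
```

```bash
python3 - <<'E'
from h import *
togo((.029,-.008,.178))
im=capture("side");a=im[170:290,300:460,::-1];cv2.imwrite("pics/s8.png",cv2.resize(a,None,fx=5,fy=5,interpolation=2))
E
```

```text
t 7.97 togo [-0.    0.11  0.01] turn [-0.02 -0.01  0.  ] cage xyz mm [ 31.1  -8.1 178.3] F [ 3.  -0.3  6.6] w 0.301 q [ 0.27  0.49  0.03  0.   -1.12 -0.13]
```

View pics/s8.png

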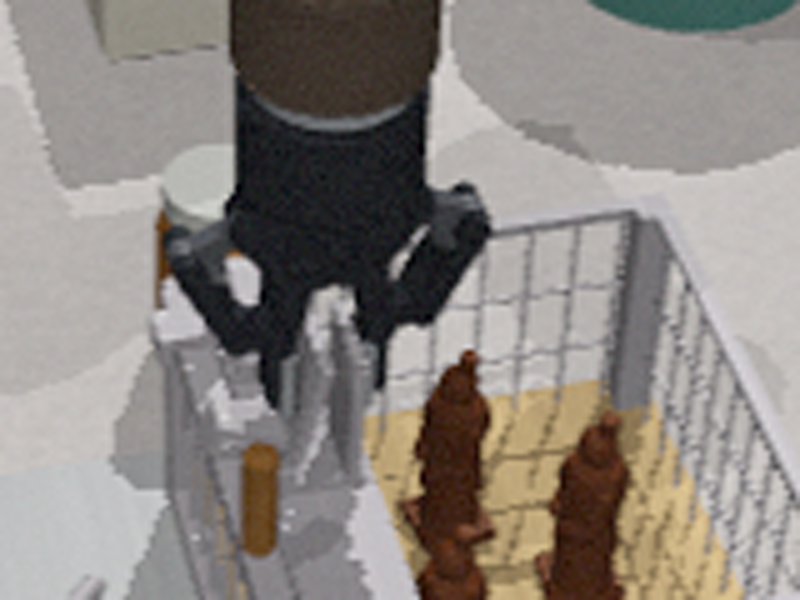

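Request:
send_rows([
  [0, 0, 0, 0, 0, 0, 0.4],
  [0, 0, 0, 0, 0, 0, 0.7],
  [0, 0, 0, 0, 0, 0, 1],
  [0, 0.2, 0, 0, 0, 0, 1],
  [0, 0, -0.7, 0, 0, 0, 1],
  [0, 0, -0.8, 0, 0, 0, 1],
  [0, 0, -0.8, 0, 0, 0, 1],
  [0, 0, -0.8, 0, 0, 0, 1],
  [0, 0, -0.2, 0, 0, 0, 1],
  [0, 0, 0, 0, 0, 0, 1],
])

```text
time: 8.85
tcp_pos: [0.6585, 0.0187, 0.2446]
tcp_rot: [-0.001, 0.756, -0.655, 0.001]
ft_force: [-0.1, 0.7, -0.3]
width: 1.001
```

Request:
send_rows([
  [-0.7, 0, 0, 0, 0, 0, 1],
  [-0.7, 0, 0, 0, 0, 0, 1],
  [-0.7, 0, 0, 0, 0, 0, 1],
  [-0.7, 0, 0, 0, 0, 0, 1],
  [-0.7, 0, 0, 0, 0, 0, 1],
  [0, 0, 0, 0, 0, 0, 1],
  [0, 0, 0, 0, 0, 0, 1],
])

```text
time: 9.43
tcp_pos: [0.6477, 0.0894, 0.2431]
tcp_rot: [0.0, 0.757, -0.654, -0.0]
ft_force: [-0.5, 0.5, -0.1]
width: 0.998
```

```bash
python3 - <<'E'
from h import *
X=np.load("X.npy"); X[:2]=c2w(X,(.002,0,0))[0][:2]; np.save("X.npy",X)
togo((.025,.062,.178))
for n,(x0,y0) in {"side":(300,170),"top":(250,150)}.items():
    im=capture(n);a=im[y0:y0+120,x0:x0+160,::-1];a=cv2.convertScaleAbs(a,alpha=1.5 if n=="top" else 1);cv2.imwrite(f"pics/{n}9.png",cv2.resize(a,None,fx=5,fy=5,interpolation=2))
E
```

```text
t 9.43 togo [ 0.09 -0.06  3.25] turn [ 0.   -0.    0.02] cage xyz mm [ 23.7  63.7 243.1] F [-0.5  0.5 -0.1] w 0.998 q [ 0.38  0.43  0.1   0.   -1.25 -0.24]
```

View pics/side9.png

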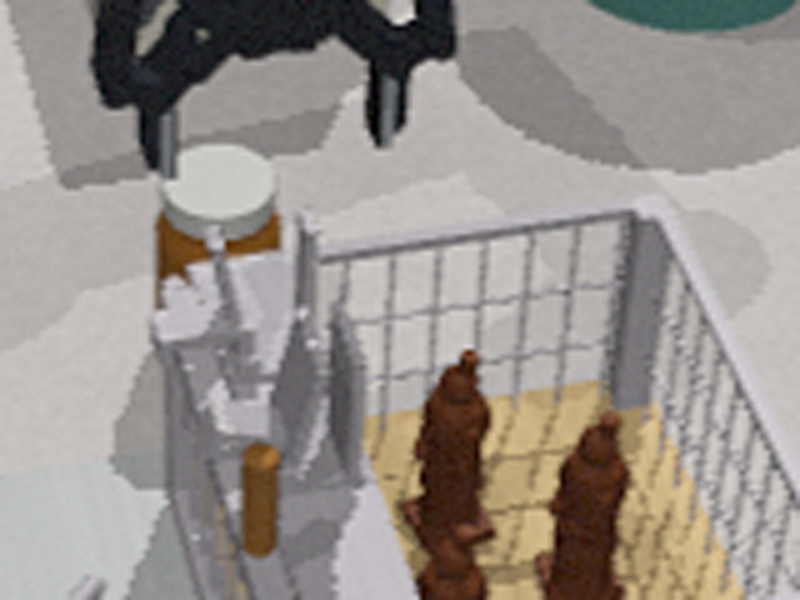

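View pics/top9.png

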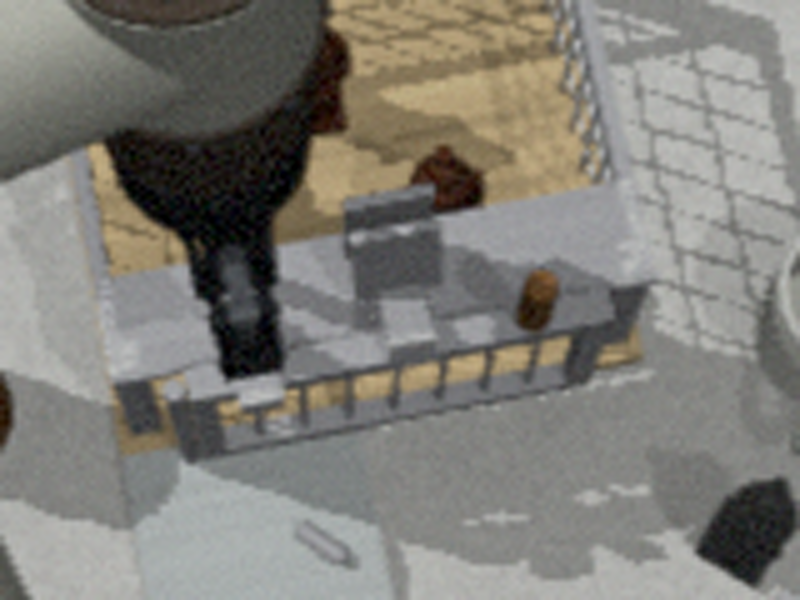

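Request:
send_rows([
  [0.1, 0, 0.5, 0, 0, 0, 1],
  [0, 0, 0.5, 0, 0, 0, 1],
  [0, 0, 0.5, 0, 0, 0, 1],
  [0, 0, 0.5, 0, 0, 0, 1],
  [0, 0, 0.5, 0, 0, 0, 1],
  [0, 0, 0.5, 0, 0, 0, 1],
  [0, 0, 0.2, 0, 0, 0, 1],
  [0, 0, 0, 0, 0, 0, 1],
])

```text
time: 10.2
tcp_pos: [0.6475, 0.0856, 0.1774]
tcp_rot: [0.001, 0.756, -0.655, -0.001]
ft_force: [-0.1, -0.4, -0.5]
width: 0.999
```

```bash
python3 - <<'E'
from h import *
togo((.029,.062,.178))
E
```

```text
t 10.2 togo [-0.1  -0.3  -0.03] turn [ 0.03 -0.   -0.01] cage xyz mm [ 23.   60.  177.4] F [-0.1 -0.4 -0.5] w 0.999 q [ 0.38  0.47  0.01 -0.   -1.11 -0.24]
```

Request:
send_rows([
  [-0.1, -0.3, 0, 0, 0, 0, 0.8],
  [0, 0, 0, 0, 0, 0, 0.6],
  [0, 0, 0, 0, 0, 0, 0.5],
  [0, 0, 0, 0, 0, 0, 0.44],
  [0, 0, 0, 0, 0, 0, 0.4],
  [0, 0, 0, 0, 0, 0, 0.36],
  [0, 0, 0, 0, 0, 0, 0.34],
  [0, 0, 0, 0, 0, 0, 0.34],
])

```text
time: 10.87
tcp_pos: [0.653, 0.0884, 0.1803]
tcp_rot: [0.001, 0.756, -0.655, -0.0]
ft_force: [-5.1, -0.7, 6.4]
width: 0.34
```

```bash
python3 - <<'E'
from h import *
togo((.029,.062,.178))
E
```

```text
t 10.87 togo [-0.   -0.    0.12] turn [ 0.01 -0.   -0.  ] cage xyz mm [ 28.9  62.  180.3] F [-5.1 -0.7  6.4] w 0.34 q [ 0.38  0.48  0.03  0.   -1.12 -0.24]
```

Request:
send_rows([
  [0, 0, 0, 0, 0, 0, 0.31],
  [0, 0, 0, 0, 0, 0, 0.28],
  [0, 0, 0, 0, 0, 0, 0.28],
  [0, 0, 0, 0, 0, 0, 0.28],
])

```text
time: 11.2
tcp_pos: [0.6537, 0.0884, 0.1806]
tcp_rot: [0.0, 0.756, -0.655, 0.0]
ft_force: [-1.7, -0.1, 7.1]
width: 0.289
```

```bash
python3 - <<'E'
from h import *
togo((.029,.062,.178))
E
```

```text
t 11.2 togo [-0.    0.03  0.13] turn [ 0.   -0.01 -0.  ] cage xyz mm [ 29.6  61.9 180.6] F [-1.7 -0.1  7.1] w 0.289 q [ 0.38  0.48  0.03  0.   -1.12 -0.24]
```

Request:
send_rows([
  [0, 0, 0, 0, 0, 0, 0.4],
  [0, 0, 0, 0, 0, 0, 0.7],
  [0, 0, 0, 0, 0, 0, 1],
  [0, 0.2, 0, 0, 0, 0, 1],
  [0, 0, -0.7, 0, 0, 0, 1],
  [0, 0, -0.8, 0, 0, 0, 1],
  [0, 0, -0.8, 0, 0, 0, 1],
  [0, 0, -0.8, 0, 0, 0, 1],
  [0, 0, -0.2, 0, 0, 0, 1],
  [0, 0, 0, 0, 0, 0, 1],
])

```text
time: 12.03
tcp_pos: [0.6505, 0.0883, 0.2467]
tcp_rot: [-0.002, 0.756, -0.655, 0.001]
ft_force: [-0.6, -0.4, -1.0]
width: 0.999
```

Request:
send_rows([
  [0.8, 0.2, 0, 0, 0, 0, 1],
  [0.8, 0.2, 0, 0, 0, 0, 1],
  [0.8, 0.2, 0, 0, 0, 0, 1],
  [0.8, 0.3, 0, 0, 0, 0, 1],
  [0.8, 0.3, 0, 0, 0, 0, 1],
  [0.8, 0.3, 0, 0, 0, 0, 1],
  [0.8, 0.2, 0, 0, 0, 0, 1],
  [0.8, 0.2, 0, 0, 0, 0, 1],
  [0, 0, 0, 0, 0, 0, 1],
  [0, 0, 0, 0, 0, 0, 1],
])

```text
time: 12.87
tcp_pos: [0.6302, -0.0458, 0.2455]
tcp_rot: [-0.0, 0.755, -0.656, 0.0]
ft_force: [0.3, 0.3, 0.0]
width: 1.003
```

```bash
python3 - <<'E'
from h import *
togo((-.012,-.065,.18))
for n,(x0,y0) in {"side":(300,170),"top":(250,150)}.items():
    im=capture(n);a=im[y0:y0+120,x0:x0+160,::-1];a=cv2.convertScaleAbs(a,alpha=1.5 if n=="top" else 1);cv2.imwrite(f"pics/{n}10.png",cv2.resize(a,None,fx=5,fy=5,interpolation=2))
E
```

```text
t 12.87 togo [-0.13 -0.04  3.27] turn [-0.    0.   -0.03] cage xyz mm [-12.9 -67.5 245.5] F [0.3 0.3 0. ] w 1.003 q [ 0.18  0.39  0.05 -0.   -1.23 -0.04]
```

View pics/side10.png

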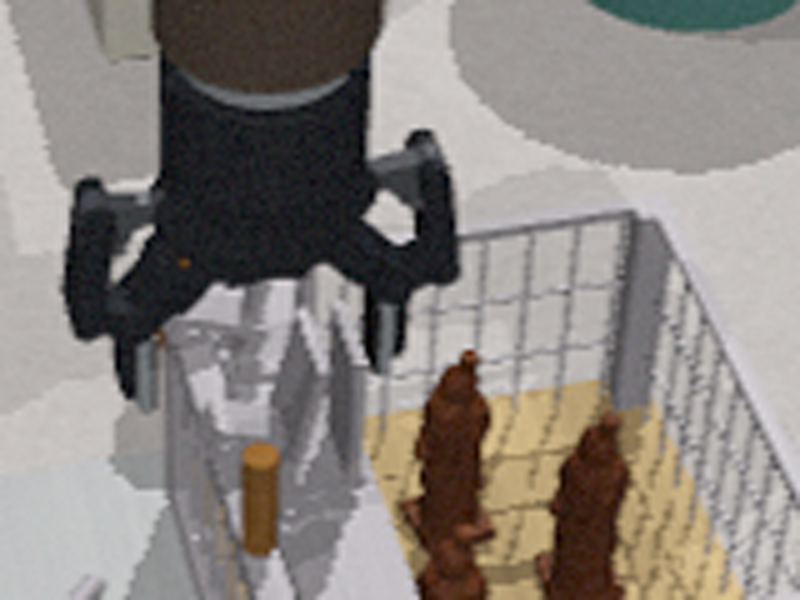

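View pics/top10.png

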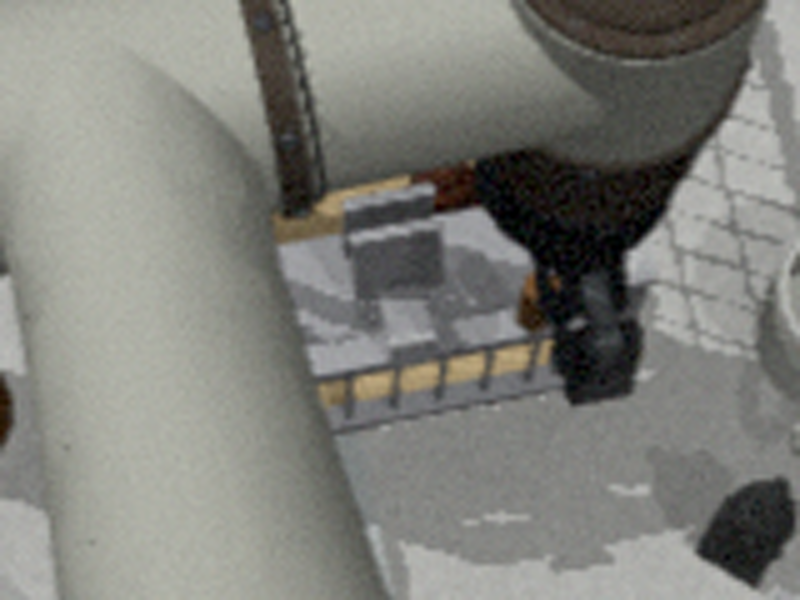

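Request:
send_rows([
  [-0.3, 0, 0, 0, 0, 0, 1],
  [0, 0, 0.5, 0, 0, 0, 1],
  [0, 0, 0.5, 0, 0, 0, 1],
  [0, 0, 0.5, 0, 0, 0, 1],
  [0, 0, 0.5, 0, 0, 0, 1],
  [0, 0, 0.5, 0, 0, 0, 1],
  [0, 0, 0.5, 0, 0, 0, 1],
  [0, 0, 0.4, 0, 0, 0, 1],
  [0, 0, 0, 0, 0, 0, 1],
])

```text
time: 13.72
tcp_pos: [0.6285, -0.0382, 0.1746]
tcp_rot: [0.002, 0.756, -0.655, -0.002]
ft_force: [0.5, 0.1, 0.0]
width: 0.999
```

```bash
python3 - <<'E'
from h import *
togo((-.012,-.062,.176))
for n,(x0,y0) in {"side":(300,170),"top":(290,160)}.items():
    im=capture(n);a=im[y0:y0+100,x0:x0+130,::-1];a=cv2.convertScaleAbs(a,alpha=1.5 if n=="top" else 1);cv2.imwrite(f"pics/{n}11.png",cv2.resize(a,None,fx=6,fy=6,interpolation=2))
E
```

```text
t 13.72 togo [ 0.11 -0.08 -0.07] turn [ 0.04  0.   -0.01] cage xyz mm [-13.5 -59.8 174.6] F [0.5 0.1 0. ] w 0.999 q [ 0.2   0.44 -0.06 -0.   -1.08 -0.05]
```

View pics/side11.png

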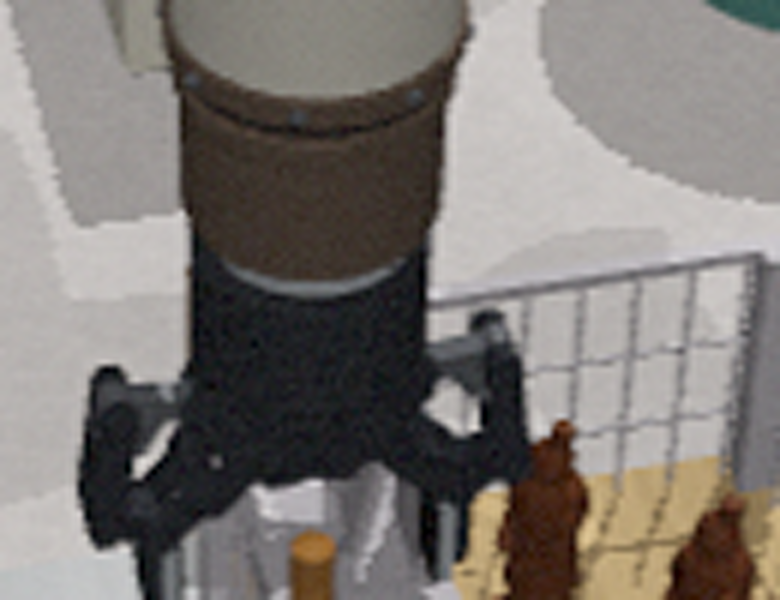

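View pics/top11.png

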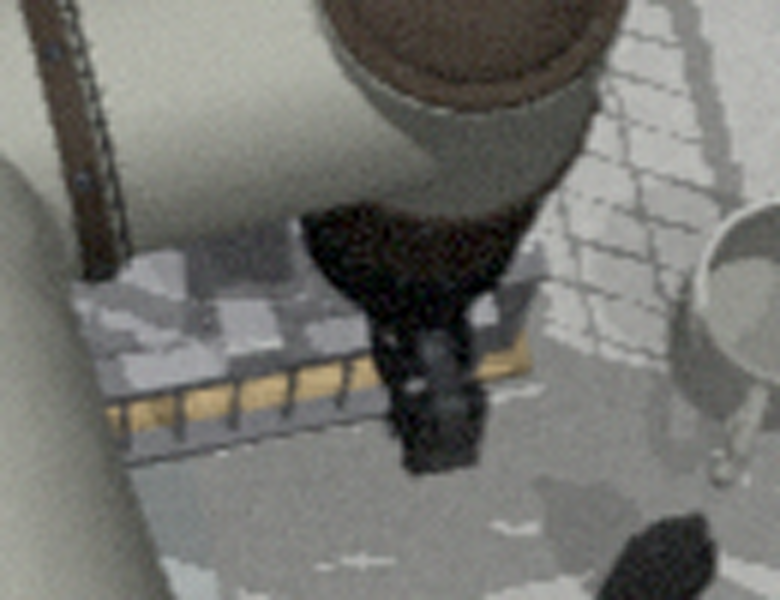

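```bash
python3 - <<'E'
from h import *
im=capture("side");x0,y0=310,220;a=im[y0:y0+80,x0:x0+90,::-1];a=cv2.resize(a,None,fx=7,fy=7,interpolation=2)
s=observe(); R=Ro.from_quat(s["tcp_rot"],scalar_first=True)
for sg in (1,-1):
    P=[(sx*.011,sg*yy,-.013) for sx,yy in ((1,.0425),(1,.057),(-1,.057),(-1,.0425))]
    q=(proj("side",R.apply(P)+s["tcp_pos"])-[x0,y0])*7+3.5
    cv2.polylines(a,[q.astype(np.int32)],True,(0,0,255),1)
for P in [(0,0,.16-s["tcp_pos"][2])]:
    q=(proj("side",s["tcp_pos"]+P)[0]-[x0,y0])*7+3.5; cv2.circle(a,tuple(q.astype(int).tolist()),4,(0,0,255),1)
cv2.imwrite("pics/s12.png",a)
E
```

```text
(no output)
```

View pics/s12.png

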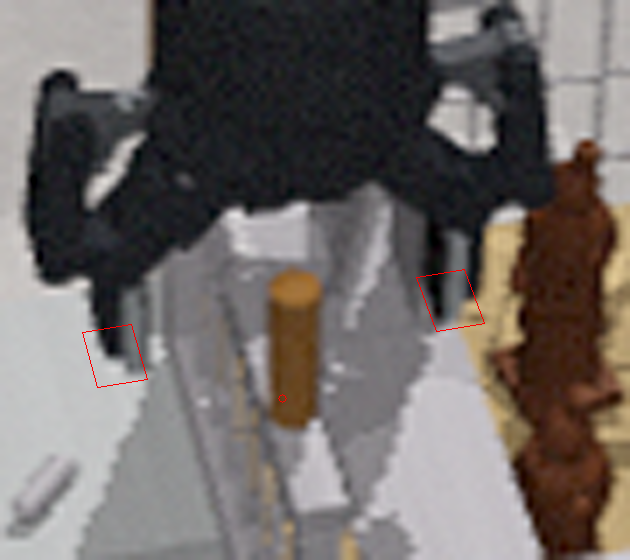

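Request:
send_rows([
  [0.25, -0.05, 0, 0, 0, 0, 1],
  [0.25, 0, 0, 0, 0, 0, 1],
  [0, 0, 0, 0, 0, 0, 0.8],
  [0, 0, 0, 0, 0, 0, 0.6],
  [0, 0, 0, 0, 0, 0, 0.45],
  [0, 0, 0, 0, 0, 0, 0.45],
])

```text
time: 14.37
tcp_pos: [0.6321, -0.0479, 0.1774]
tcp_rot: [-0.0, 0.756, -0.655, 0.0]
ft_force: [-0.2, 0.6, 0.5]
width: 0.466
```

```bash
python3 - <<'E'
from h import *
X=np.load("X.npy"); X[:2]=c2w(X,(0,-.005,0))[0][:2]; np.save("X.npy",X)
togo((-.012,-.065,.176))
im=capture("side");x0,y0=310,220;a=im[y0:y0+80,x0:x0+90,::-1];a=cv2.resize(a,None,fx=7,fy=7,interpolation=2)
cv2.imwrite("pics/s13.png",a)
E
```

```text
t 14.37 togo [0.   0.03 0.07] turn [-0.    0.   -0.01] cage xyz mm [-11.3 -64.9 177.4] F [-0.2  0.6  0.5] w 0.466 q [ 0.18  0.44 -0.05 -0.   -1.09 -0.04]
```

View pics/s13.png

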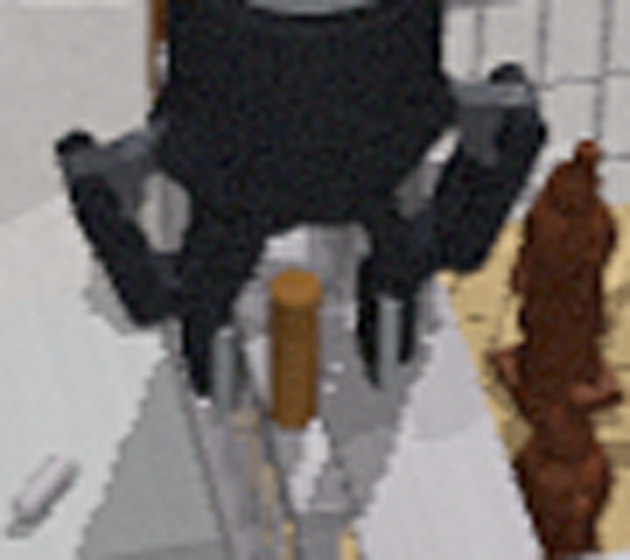

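Request:
send_rows([
  [0, 0, 0, 0, 0, 0, 0.35],
  [0, 0, 0, 0, 0, 0, 0.25],
  [0, 0, 0, 0, 0, 0, 0.1],
  [0, 0, 0, 0, 0, 0, 0.1],
  [0, 0, 0, 0, 0, 0, 0.1],
])

```text
time: 14.83
tcp_pos: [0.6319, -0.0478, 0.1774]
tcp_rot: [0.0, 0.756, -0.655, -0.0]
ft_force: [-1.5, 0.2, 1.0]
width: 0.171
```

```bash
python3 - <<'E'
from h import *
togo((-.012,-.065,.176))
im=capture("side");x0,y0=300,205;a=im[y0:y0+90,x0:x0+110,::-1];a=cv2.resize(a,None,fx=6,fy=6,interpolation=2)
cv2.imwrite("pics/s14.png",a)
E
```

```text
t 14.83 togo [0.01 0.03 0.07] turn [ 0.  0. -0.] cage xyz mm [-11.5 -64.8 177.4] F [-1.5  0.2  1. ] w 0.171 q [ 0.18  0.44 -0.05 -0.   -1.09 -0.04]
```

View pics/s14.png

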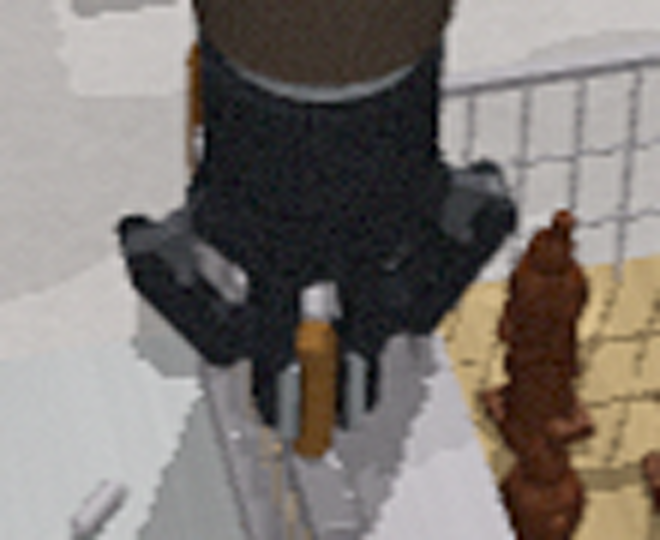

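Request:
send_rows([
  [-0.01, 0.43, 0, 0, 0, 0.5, 0.05],
  [-0.01, 0.43, 0, 0, 0, 0.5, 0.05],
  [-0.01, 0.43, 0, 0, 0, 0.5, 0.05],
  [-0.01, 0.43, 0, 0, 0, 0.5, 0.05],
  [-0.01, 0.43, 0, 0, 0, 0.5, 0.05],
])

```text
time: 15.3
tcp_pos: [0.5896, -0.0486, 0.1775]
tcp_rot: [0.001, -0.663, 0.748, -0.001]
ft_force: [1.1, 0.6, 0.7]
width: 0.174
```

```bash
python3 - <<'E'
from h import *
togo((-.012,-.065,.176))
im=capture("side");x0,y0=300,205;a=im[y0:y0+130,x0:x0+160,::-1];a=cv2.resize(a,None,fx=4.6,fy=4.6,interpolation=2)
cv2.imwrite("pics/s15.png",a)
E
```

```text
t 15.3 togo [-0.27 -2.07  0.08] turn [-0.02 -0.   -2.52] cage xyz mm [-53.5 -59.5 177.5] F [1.1 0.6 0.7] w 0.174 q [ 0.19  0.37 -0.16  0.   -1.04 -0.31]
```

View pics/s15.png

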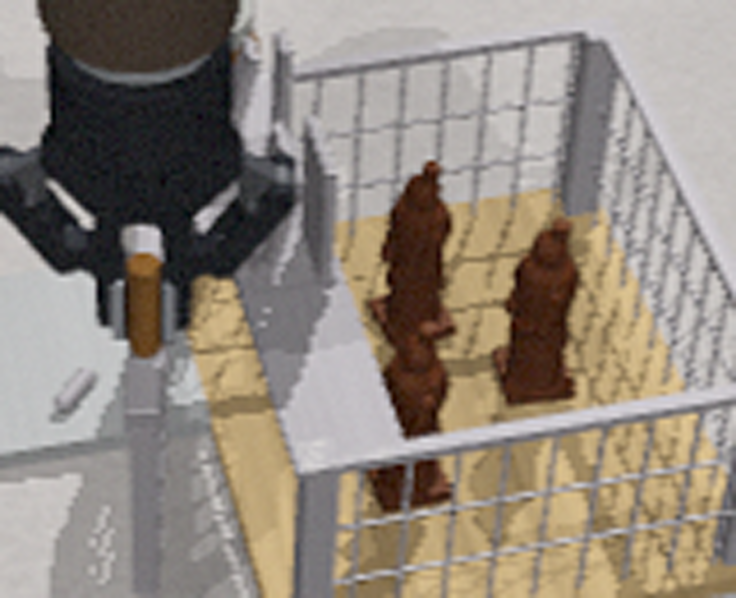

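Request:
send_rows([
  [-0.01, 0.43, 0, 0, 0, 0.5, 0.05],
  [-0.01, 0.43, 0, 0, 0, 0.5, 0.05],
  [-0.01, 0.43, 0, 0, 0, 0.5, 0.05],
  [-0.01, 0.43, 0, 0, 0, 0.5, 0.05],
  [-0.01, 0.43, 0, 0, 0, 0.5, 0.05],
  [-0.01, 0.43, 0, 0, 0, 0.5, 0.05],
  [-0.01, 0.43, 0, 0, 0, 0.5, 0.05],
  [-0.01, 0.43, 0, 0, 0, 0.5, 0.05],
])

```text
time: 16.02
tcp_pos: [0.5242, -0.0273, 0.1775]
tcp_rot: [-0.0, -0.494, 0.87, -0.0]
ft_force: [-0.1, -2.0, -0.5]
width: 0.172
```

```bash
cat >> h.py <<'E'
def th():
    X=np.load("X.npy");H=c2w(X,(-.012,.1,.16))[0];e=observe()["tcp_pos"]-H
    c,q=np.cos(X[2]),np.sin(X[2]);x,y=c*e[0]+q*e[1],-q*e[0]+c*e[1]
    t=np.arctan2(-x,-y); return "theta deg",round(np.degrees(t),1),"r mm",round(1e3*np.hypot(x,y),1)
E
python3 - <<'E'
from h import *
togo((-.012,-.065,.176)); print(th())
E
```

```text
t 16.02 togo [-1.86 -5.14  0.07] turn [ 0.   -0.01 -6.51] cage xyz mm [-115.2  -29.1  177.5] F [-0.1 -2.  -0.5] w 0.172 q [ 0.26  0.26 -0.32  0.   -0.99 -0.8 ]
('theta deg', np.float64(38.6), 'r mm', np.float64(165.2))
```

Request:
send_rows([
  [-0.01, 0.43, 0, 0, 0, 0.5, 0.05],
  [-0.01, 0.43, 0, 0, 0, 0.5, 0.05],
  [-0.01, 0.43, 0, 0, 0, 0.5, 0.05],
  [-0.01, 0.43, 0, 0, 0, 0.5, 0.05],
  [-0.01, 0.43, 0, 0, 0, 0.5, 0.05],
  [-0.01, 0.43, 0, 0, 0, 0.5, 0.05],
  [-0.01, 0.43, 0, 0, 0, 0.5, 0.05],
  [-0.01, 0.43, 0, 0, 0, 0.5, 0.05],
])

```text
time: 16.68
tcp_pos: [0.4726, 0.0185, 0.1775]
tcp_rot: [-0.002, -0.302, 0.953, -0.001]
ft_force: [-2.5, -3.3, 2.6]
width: 0.174
```

```bash
python3 - <<'E'
from h import *
togo((-.012,-.065,.176)); print(th())
im=capture("side");x0,y0=230,175;a=im[y0:y0+170,x0:x0+200,::-1];a=cv2.resize(a,None,fx=3.5,fy=3.5,interpolation=2)
cv2.imwrite("pics/s16.png",a)
E
```

```text
t 16.68 togo [-4.57 -7.3   0.05] turn [  0.02  -0.04 -10.51] cage xyz mm [-159.6   23.7  177.5] F [-2.5 -3.3  2.6] w 0.174 q [ 0.38  0.18 -0.43  0.   -0.97 -1.34]
('theta deg', np.float64(62.7), 'r mm', np.float64(166.2))
```

View pics/s16.png

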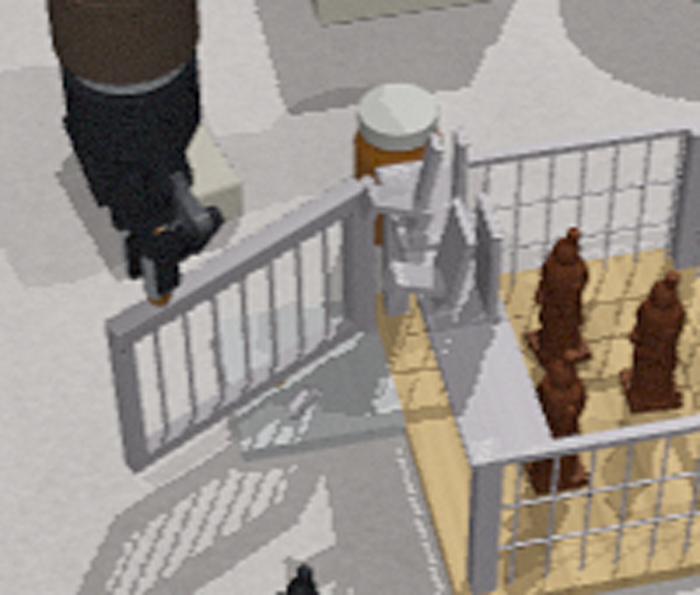

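```bash
python3 - <<'E'
from h import *
X=np.load("X.npy")
def ray(n,u,v,z):
    c=camera_params(n);W=c["world_to_cam"];R=W[:3,:3];C=-R.T@W[:3,3];d=R.T@np.array([(u-c["cx"])/c["fx"],(v-c["cy"])/c["fy"],1]);return C+d*(z-C[2])/d[2]
H=c2w(X,(-.012,.1,.16))[0][:2]
for u,v in ((125,422),(163,500),(50,550),(13,470)): 
    p=ray("top",180+u/2.4,100+v/2.4,.035); e=p[:2]-H; c,q=np.cos(X[2]),np.sin(X[2]);x,y=c*e[0]+q*e[1],-q*e[0]+c*e[1]
    print(p.round(3),"angle",np.degrees(np.arctan2(-x,-y)).round(1),"r",np.hypot(x,y).round(3))
E
```

```text
[0.522 0.257 0.035] angle 157.1 r 0.165
[0.442 0.22  0.035] angle 130.4 r 0.196
[0.398 0.333 0.035] angle 144.3 r 0.302
[0.48  0.37  0.035] angle 161.5 r 0.285
```

Request:
send_rows([
  [-0.02, 0.43, 0, 0, 0, 0.5, 0.05],
  [-0.02, 0.43, 0, 0, 0, 0.5, 0.05],
  [-0.02, 0.43, 0, 0, 0, 0.5, 0.05],
  [-0.02, 0.43, 0, 0, 0, 0.5, 0.05],
  [-0.01, 0.43, 0, 0, 0, 0.5, 0.05],
  [-0.01, 0.43, 0, 0, 0, 0.5, 0.05],
])

```text
time: 17.23
tcp_pos: [0.4486, 0.0642, 0.1774]
tcp_rot: [-0.004, -0.149, 0.989, -0.002]
ft_force: [-10.5, -3.7, 8.8]
width: 0.168
```

```bash
python3 - <<'E'
from h import *
togo((-.012,-.065,.176)); print(th())
E
```

```text
t 17.23 togo [-7.07 -8.06  0.03] turn [  0.04  -0.08 -13.51] cage xyz mm [-176.9   72.3  177.4] F [-10.5  -3.7   8.8] w 0.168 q [ 0.5   0.15 -0.47  0.   -0.96 -1.77]
('theta deg', np.float64(80.5), 'r mm', np.float64(167.2))
```

Request:
send_rows([
  [-0.01, 0.43, 0, 0, 0, 0.5, 0.05],
  [-0.01, 0.43, 0, 0, 0, 0.5, 0.05],
  [-0.01, 0.43, 0, 0, 0, 0.5, 0.05],
  [-0.01, 0.43, 0, 0, 0, 0.5, 0.05],
  [-0.01, 0.43, 0, 0, 0, 0.5, 0.05],
  [-0.01, 0.43, 0, 0, 0, 0.5, 0.05],
  [0, 0, 0, 0, 0, 0, 0.05],
  [0, 0, 0, 0, 0, 0, 0.05],
  [0, 0, 0, 0, 0, 0, 0.05],
  [0, 0, 0, 0, 0, 0, 0.05],
])

```text
time: 18.07
tcp_pos: [0.4397, 0.1152, 0.1774]
tcp_rot: [-0.005, 0.006, 1.0, -0.002]
ft_force: [-18.0, 1.1, 13.4]
width: 0.172
```

```bash
python3 - <<'E'
from h import *
togo((-.012,-.065,.176)); print(th())
for n,(x0,y0,w,h) in {"side":(200,150,300,240),"top":(180,100,290,240)}.items():
    im=capture(n);a=im[y0:y0+h,x0:x0+w,::-1];a=cv2.convertScaleAbs(a,alpha=1.5 if n=="top" else 1);cv2.imwrite(f"pics/{n}17.png",cv2.resize(a,None,fx=2.5,fy=2.5,interpolation=2))
E
```

```text
t 18.07 togo [-9.68 -8.06  0.  ] turn [  0.06  -0.11 -16.48] cage xyz mm [-178.4  124.1  177.4] F [-18.    1.1  13.4] w 0.172 q [ 0.61  0.15 -0.46 -0.   -0.97 -2.19]
('theta deg', np.float64(98.2), 'r mm', np.float64(168.1))
```

View pics/side17.png

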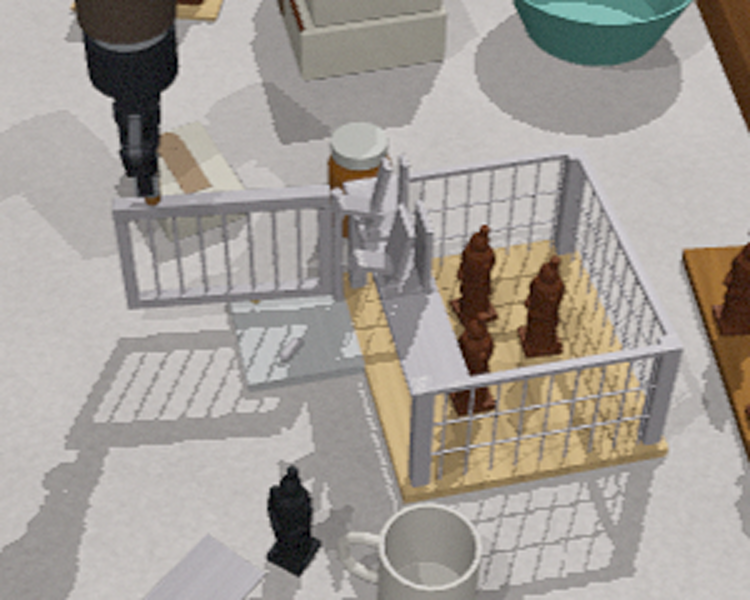

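View pics/top17.png

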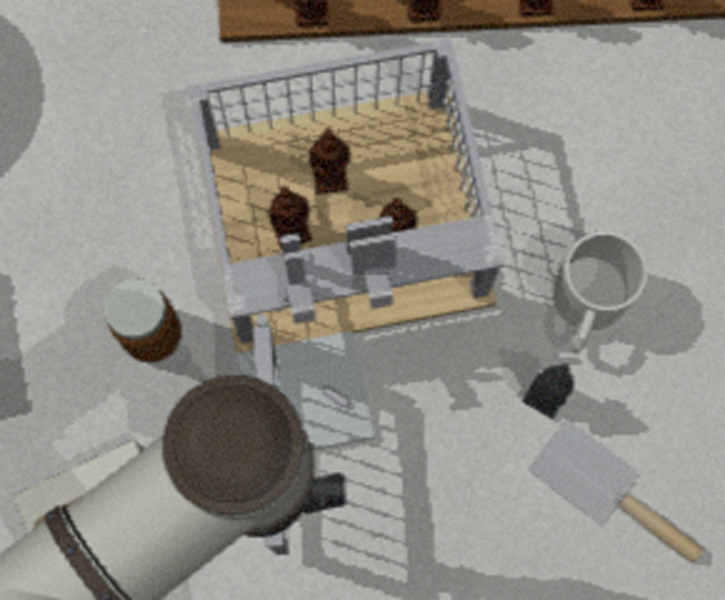

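Request:
send_rows([
  [-0.08, 0, 0, 0, 0, 0, 0.05],
  [-0.07, 0, 0, 0, 0, 0, 0.05],
  [0, 0, 0, 0, 0, 0, 0.05],
  [0, 0, 0, 0, 0, 0, 0.05],
  [0, 0, 0, 0, 0, 0, 0.05],
  [0, 0, 0, 0, 0, 0, 0.05],
])

```text
time: 18.67
tcp_pos: [0.4401, 0.1129, 0.1772]
tcp_rot: [-0.008, 0.008, 1.0, -0.004]
ft_force: [-24.3, -4.4, 19.7]
width: 0.169
```

```bash
python3 - <<'E'
from h import *
togo((-.012,-.065,.176)); print(th()); print(observe()["qvel"].round(3))
E
```

```text
t 18.67 togo [-9.69 -7.9  -0.03] turn [  0.08  -0.18 -16.52] cage xyz mm [-178.3  121.7  177.2] F [-24.3  -4.4  19.7] w 0.169 q [ 0.61  0.15 -0.46 -0.   -0.97 -2.19]
('theta deg', np.float64(97.4), 'r mm', np.float64(167.7))
[-0.     0.001  0.002 -0.     0.001 -0.   ]
```

Request:
send_rows([
  [0.1, 0, 0, 0, 0, 0, 0.05],
  [0.1, 0, 0, 0, 0, 0, 0.05],
  [0.1, 0, 0, 0, 0, 0, 0.05],
  [0, 0, 0, 0, 0, 0, 0.05],
  [0, 0, 0, 0, 0, 0, 0.05],
])

```text
time: 19.08
tcp_pos: [0.4401, 0.1152, 0.1773]
tcp_rot: [-0.002, 0.007, 1.0, -0.002]
ft_force: [-3.2, -4.7, 4.1]
width: 0.172
```

```bash
python3 - <<'E'
from h import *
togo((-.012,-.065,.176)); print(th()); print(observe()["qvel"].round(3))
E
```

```text
t 19.08 togo [-9.68 -8.02  0.05] turn [ 1.000e-02 -5.000e-02 -1.651e+01] cage xyz mm [-177.9  124.   177.3] F [-3.2 -4.7  4.1] w 0.172 q [ 0.62  0.15 -0.47  0.   -0.96 -2.2 ]
('theta deg', np.float64(98.2), 'r mm', np.float64(167.7))
[ 0.001  0.002  0.003 -0.001 -0.002 -0.001]
```

```bash
python3 - <<'E'
from h import *
X=np.load("X.npy"); im=capture("side"); x0,y0=230,190;k=5
a=cv2.resize(im[y0:y0+110,x0:x0+140,::-1],None,fx=k,fy=k,interpolation=2)
for t,c in ((90,(0,0,255)),(98,(0,255,0))):
    t=np.radians(t); d=np.array([-np.sin(t),-np.cos(t)]); h=np.array([-.012,.1])
    P=[(*(h+r*d),z) for r,z in ((0,.16),(.2,.16),(.2,.024),(0,.024))]
    q=(proj("side",c2w(X,P))-[x0,y0])*k+k/2; cv2.polylines(a,[q.astype(np.int32)],True,c,1)
cv2.imwrite("pics/s18.png",a)
s=observe();print(s["ft_force"].round(1),s["width"],s["tcp_pos"].round(4),s["time"])
E
```

```text
[-3.4 -4.8  4.6] 0.1702594334381374 [0.4402 0.1152 0.1773] 19.1333
```

View pics/s18.png

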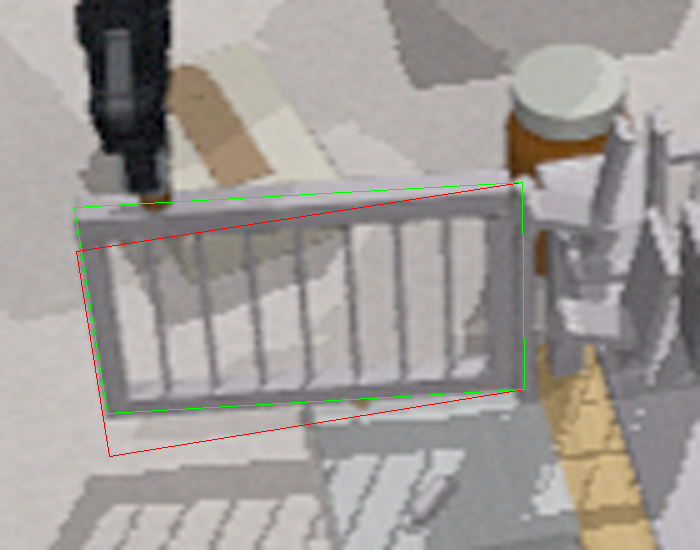

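```bash
python3 - <<'E'
from rig import *
print(hand_in())
E
```

```text
the job is handed in; nothing more can be done
None
```

The job is handed in at about 19 s of the 54 s. The gate is open to about 98° and the gripper is still holding its pull.

- **Catches:** I squeezed the broad catch first, to about 25.6 mm over lever and tab, and then the narrow one, to about 24.5 mm. Fully squeezed should be 26 mm. In the later pictures both levers stayed tilted against their tabs.
- **Gate:** I gripped the wooden pull and swung the gate out along its arc, past the click. In the last side picture the gate lies along the 98° outline and clear of the 90° one. The grip was steady, with an opening of about 0.17 (14.5 mm, slightly under the 16 mm post), and the final wrist force was about 8 N.
- **Surroundings:** The three clay figures, the dark figure, mug, jar and scraper look untouched in the last overview pictures. The arm partly covers the mould in the top view. In the side views it shows no sign of having moved.

**What disagreed:**
- The two cameras put the gripper up to about 10 mm apart along the front of the cage. I judged the top view misleading there and moved the gripper accordingly before gripping the pull. The catches may therefore have been gripped about 5 mm off centre.
- While holding the gate open, one correction went the wrong way and raised the wrist force to about 32 N. I reversed it straight away.

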